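# Set the sorting selector to the green slot

### The job

The clips have passed inspection: push the lever of the sorting selector out of the blue-marked slot where it stands, through the H-shaped gate, and fully home in the slot with the green marker, without driving it into the red or yellow slot on the way. Push it only with the fingertips or the outside of the fingers: do not take it between the fingers and do not force it against the gate. Leave everything else where it stands, and finish with the hand clear of everything.

Things in the scene. Friction and masses are not known exactly. Their poses are not given: they have to be found in the camera images.
- selector: Fixed grey box with an aluminium cover plate, 240 (x) by 220 (y) by 150 mm high, with a lever in an H-shaped gate. Origin: centre of its underside, on the table; z up. At the gate's four corners, on the cover at x = +-78, y = +-34 mm, lie flat round markers. The blue one, fixed at x = -78, y = +34, marks the slot where the lever starts. Two loose clips lie along its y = -91 mm edge.
- gate_centre (a point): Middle of the H gate, at the cover's top, 150 mm above the table; axes as the selector's. Two slots run along x at y = +22 and -22 mm, each 72 mm long (x = -36 to 36) and 17 mm wide, joined by a 16 mm wide cross channel along y at x = 0 (neutral). The two tongues between the slots (26 mm wide) have corners rounded to 7 mm.
- row (a joint): Lean of the lever along the selector's x, rad: 0 in the cross channel (neutral), + towards +x; the slot ends stop it at +-0.235 (knob +-42 mm). Starts between -0.235 and -0.21. Friction holds the lever where it is left: about 1.5 N at the knob moves it; no spring, no detent.
- col (a joint): Lean of the lever along the selector's y, rad: + towards +y; stops at +-0.186, where the stem is in the +y or the -y slot (knob +-33 mm). Starts between 0.175 and 0.186. It can change only while row is near 0 (within about +-0.02; the tongues' rounded corners guide the stem in from up to about +-0.05). Same friction.
- knob (a point): Centre of the black ball knob, 32 mm across, on the lever's 12 mm steel stem. The lever pivots inside the selector, 30 mm above the table under the gate's middle; the knob's centre is 180 mm from the pivot: 210 mm above the table with the lever upright, about 202 mm in a slot end. z runs up along the stem.
- green_mark: Green marker disc, 22 mm across, 2 mm thick, on the cover beside one of the two ends of the -y slot (which one changes): x = +78 or -78, y = -34 mm in the selector's frame; the signs tell the slot (row and col of the same signs). Origin: centre of its underside. The lever must end in this slot.
- red_mark: Red marker disc, same size, at x = +78, y = +34 mm, beside the +x end of the slot in which the lever starts.
- yellow_mark: Yellow marker disc, same size, beside the other end of the -y slot.
- clip_a: Loose black plastic clip, 30 x 20 x 16 mm, lying on the selector's cover; origin under its centre. Leave alone.
- clip_b: A second such clip on the cover. Leave alone.
- clip_c: A third such clip, on the white mat (one of many there; the others are fixed). Leave alone.
- caliper: Loose caliper, 190 x 70 x 12 mm, lying flat on the table near the selector's +y side; leave alone.
- plug_gauge: Loose steel plug gauge standing upright, 28 mm across, 90 mm tall, near the selector's -y side; origin under its centre; leave alone.
- pen: Loose blue pen, 142 mm long, on the clipboard; leave alone.

How it is judged:
By the outcome, as a careful person would: the job done as asked, in the order asked, and still so for the second after the job is handed in, with the robot touching nothing.
It also fails if it takes over 51 s, if anything falls off the work surface, if the arm or the gripper's body presses on something with over 40 N, if the wrist force passes 120 N, or if a joint passes its speed limit or range.

### The arm

A 6-joint arm with a two-finger parallel gripper is mounted at the origin on the work surface. World frame = base frame: x ahead of the robot, y to its left, z up, the work surface at z = 0. Lengths are in m, angles in rad, forces in N, time in s.
With the tool pointing down it reaches from about 0.325 to 0.925 m from the base axis. Payload 3.1 kg.
Tool frame: the origin (TCP) lies on the front face of the gripper's body, between the roots of the fingers; the fingertips stand 73 mm ahead of it and the grasp point (between the pads) lies 54 mm ahead of it; z points along the fingers, y is the direction in which the jaws open and shut (so a half turn about z gives the same grasp; the last joint's range is limited). The gripper opens to 85 mm and grips with 20 to 120 N. Pads are 22 mm wide; open, the fingers measure 114 mm over their backs; the gripper's body (76 mm by 85 mm) begins 54 mm behind the grasp point. The pads swing forward as they close: fully open they stand 13 mm farther back than shut.
Start: joints at [1.144, 0.217, 1.613, -0, 1.311, -0.112], TCP at [0.193, 0.594, 0.304] pointing down, gripper open.
Joint ranges: [-2.75, 2.75], [-0.78, 2.1], [0.31, 2.55], [-1.13, 4.27], [0.13, 2.63], [-2.58, 2.58]. Speed limits (rad/s): [2.79, 2.79, 3.14, 3.14, 3.14, 3.14].

### API

Orientations are given as a unit quaternion [x, y, z, w].
In Python, from plant import arm gives the robot as it stands. The module is installed in compiled form; this text tells all that it offers.
- The arm moves only by the tool arm_command, never from a script. Its argument "steps" is a list of rows, each a list of 6 numbers: the shift along the tool's x, y, z as a fraction of full scale, then the turn, a rotation vector about the tool's x, y, z as a fraction of full scale. In form: [[tx, ty, tz, ax, ay, az], ...]. A call has exactly 8 rows; each row shifts and turns the commanded pose from where the row before left it, along the tool's axes as they then stand; what a row does not reach is not made up. Full scale, the value 1, is 0.3 m for a shift and pi/4 rad for a turn. A row lasts 1/12 s, in which the tool goes at most 41.7 mm and 7.16 degrees, less where a joint would pass 70% of its speed; a pose out of reach is approached as far as the arm can. A call with a number of a shift or a turn outside -1 to 1 is refused whole. A call with a gripper value outside its range is refused whole. "fingers" is the opening, from -1 (shut) to 1 (fully open), set as the call begins (left out, the last holds). The fingers move at their own pace and stop on an object; the grip force is fixed at half the most. Time passes only in rows, so rows that do not move let the fingers close, or fill a call up. It gives the time, the measured TCP pose, the force and the opening at its end, in the units of the state.
- arm.sense(): the state, without advancing time (a new reading comes with each control period).
- arm.read_camera(name): name is "side" or "top"; returns the picture (400x640x3 uint8, red, green, blue); there is no depth.
- arm.camera_info(name): a dict with "intrinsics" (3x3 intrinsics, pixels), "R" (3x3) and "t" (3): a world point X has camera coordinates R X + t. Camera axes: x right, y down, z forward; pixel columns grow to the right and rows downward; lengths in m; the calibration is good to about 2 mm. A picture is of the moment at which its call begins. camera_info takes no time and is no camera call.
- arm.sign_off(): hands the job in, once; it reports no verdict.
Trained networks look in the newest picture that a camera, given by its name, has taken for a name from the list of things; names that differ only in an ending like _2 or _b are one class to them, and where a whole thing is asked for, a point or a joint stands for the part that bears it (a point fixed in the world has none). Each returns a list of dicts, best first, with "confidence" (0 to 1); they miss things now and then, are a little off and sometimes report something else, mostly with a low value. They report only what shows in the picture. A call takes as long as a camera call.
- arm.look_for(camera, target): "at" ([x, y, z] in m, in world coordinates, good to about 4 mm: the middle of the surface that is visible of it).
The state is a dict: "clock": time; "qpos": joint angles; "qvel": joint speeds; "joint_efforts": joint torques, N m; "tcp_pos": TCP position; "orientation": TCP orientation; "ft_force": force on the tool from outside, world axes, zero at the start; "torque": the same for the moment, N m; "grip_width": finger opening in m.
Only numpy, scipy, OpenCV 4.12 (cv2) and the standard library are available. Lean on these libraries where they do the work, as an engineer would, in place of code of your own. Each camera call takes 0.05 s, during which the arm holds its last target.

## Working session

There is one attempt and no reset: what is moved stays moved. The work goes in short steps, Python scripts to look and compute and a tool call to move; the robot and the scene stay as the last step left them, time stands still between calls to the robot, and variables do not carry over. Pictures are saved under pics/ and viewed, and the job is handed in when it is done.

Besides the shell and the picture viewer there is one more tool, called after "Call:" in YAML: its name, and indented under it one key for each argument. arm_command: Moves the arm, as the interface text tells. Its arguments: {"type":"object","properties":{"steps":{"type":"array"},"fingers":{"type":"number"}},"required":["steps"]}

```bash
mkdir -p pics; cat > h.py <<'E'
from plant import arm
import numpy as np, cv2
from scipy.spatial.transform import Rotation as Ro
def snap(c,n):
    im=arm.read_camera(c); cv2.imwrite(f'pics/{n}.png',im[:,:,::-1]); return im
def proj(c,X):
    i=arm.camera_info(c); p=np.array(i['R'])@np.array(X)+np.array(i['t']); q=np.array(i['intrinsics'])@p; return q[:2]/q[2]
def ray(c,uv,z):
    i=arm.camera_info(c); R=np.array(i['R']);t=np.array(i['t']);K=np.array(i['intrinsics'])
    d=R.T@np.linalg.solve(K,[uv[0],uv[1],1]); o=-R.T@t
    return o+d*(z-o[2])/d[2]
E
python3 - <<'E'
from h import *
np.set_printoptions(precision=4,suppress=True)
for c in('top','side'):
    snap(c,c+'0')
    i=arm.camera_info(c); print(c, -np.array(i['R']).T@np.array(i['t']))
    for n in ('selector','knob','green_mark','red_mark','yellow_mark'):
        print(n,[(np.round(d['at'],3),round(d['confidence'],2)) for d in arm.look_for(c,n)[:3]])
print(arm.sense())
E
```

```text
top [ 0.2992 -0.027   1.4969]
selector [(array([ 0.501, -0.061,  0.15 ]), 0.7)]
knob []
green_mark []
red_mark [(array([ 0.576, -0.015,  0.151]), 0.48)]
yellow_mark [(array([ 0.482, -0.164,  0.166]), 0.6), (array([ 0.592, -0.078,  0.155]), 0.41)]
side [ 1.3006 -1.1137  1.0753]
selector [(array([ 0.544, -0.134,  0.139]), 0.96)]
knob []
green_mark [(array([0.457, 0.415, 0.013]), 0.41)]
red_mark []
yellow_mark []
{'clock': 0.6, 'qpos': array([ 1.1438,  0.2169,  1.6133, -0.    ,  1.3113, -0.1122]), 'qvel': array([ 0.0012, -0.0026,  0.0005, -0.    ,  0.002 ,  0.0009]), 'joint_efforts': array([  0.0004, -39.6581, -30.4033,  -0.0001,   0.0011,  -0.    ]), 'tcp_pos': array([0.1935, 0.5943, 0.304 ]), 'orientation': array([0.1568, 0.9876, 0.0001, 0.    ]), 'ft_force': array([ 0.4894, -0.728 ,  0.7332]), 'torque': array([ 0.0502, -0.052 , -0.0164]), 'grip_width': 0.0855495934291251}
```

View pics/top0.png

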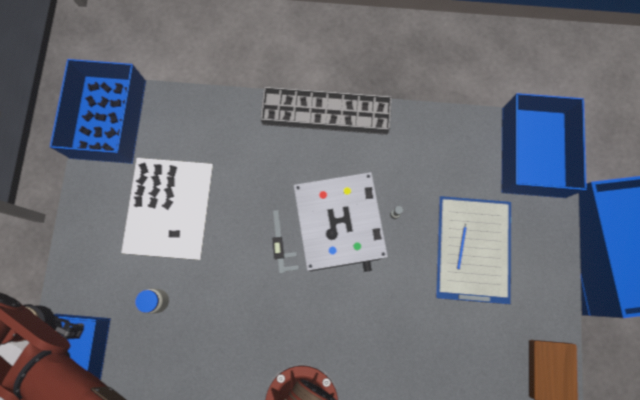

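View pics/side0.png

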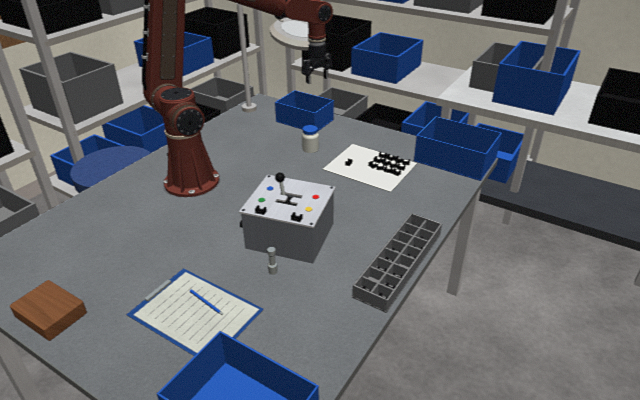

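```bash
python3 - <<'E'
import cv2
a=cv2.imread('pics/top0.png'); b=cv2.imread('pics/side0.png')
from h import proj
u=proj('top',[.52,-.05,.15]); v=proj('side',[.52,-.08,.17]); print(u,v)
def crop(a,u,n):
    x,y=int(u[0]),int(u[1]); x0=max(0,x-90);y0=max(0,y-70)
    c=a[y0:y0+140,x0:x0+180]; print(n,x0,y0); cv2.imwrite(f'pics/{n}.png',cv2.resize(c,None,fx=4,fy=4,interpolation=cv2.INTER_CUBIC))
crop(a,u,'topc');crop(b,v,'sidec')
E
```

```text
[334.52248649 215.8685943 ] [287.36444948 196.05420188]
topc 244 145
sidec 197 126
```

The top view shows blue at (333,251), green at (357,246), red at (323,195) and yellow at (347,191). The knob is black at about (331,234), so green is at the -x end. Next I fit the selector pose from the discs.

```bash
cat > fit.py <<'E'
from h import *
from scipy.optimize import least_squares
def blob(im,c,color,near):
    hsv=cv2.cvtColor(im,cv2.COLOR_RGB2HSV); h,s,v=[hsv[:,:,k].astype(int) for k in range(3)]
    m={'blue':(h>100)&(h<130),'green':(h>45)&(h<85),'red':(h<8)|(h>172),'yellow':(h>18)&(h<38)}[color]&(s>100)&(v>80)
    n,l,st,ce=cv2.connectedComponentsWithStats(m.astype(np.uint8))
    b=[(np.hypot(*(ce[k]-near)),k) for k in range(1,n) if st[k,4]>8]
    d,k=min(b); ys,xs=np.where(l==k); return ce[k],st[k,4],d
L={'blue':(-.078,.034),'red':(.078,.034),'green':(-.078,-.034),'yellow':(.078,-.034)}
near={'top':dict(blue=(333,251),green=(357,246),red=(323,195),yellow=(347,191)),
 'side':dict(blue=(270,188),green=(262,200),red=(316,197),yellow=(309,209))}
E
cat > f1.py <<'E'
from fit import *
def load(c): return cv2.imread(f'pics/{c}0.png')[:,:,::-1].copy()
P={}
for c in('top','side'):
    im=load(c)
    for k in L:
        p,a,d=blob(im,c,k,np.array(near[c][k])); P[c,k]=p; print(c,k,p.round(1),a,round(d,1),ray(c,p,.152).round(4))
def X(p,l,z): 
    return np.array([p[0]+np.cos(p[2])*l[0]-np.sin(p[2])*l[1],p[1]+np.sin(p[2])*l[0]+np.cos(p[2])*l[1],z])
for cs in(('top',),('side',),('top','side')):
    f=lambda p:np.concatenate([proj(c,X(p,L[k],.152))-P[c,k] for c in cs for k in L])
    r=least_squares(f,[.53,-.05,.1]); print(cs,r.x.round(4),np.abs(r.fun).max().round(2))
E
python3 f1.py
```

```text
top blue [332.1 250. ] 43 1.4 [ 0.4257 -0.0505  0.152 ]
top red [322.8 194.3] 36 0.7 [ 0.5774 -0.0129  0.152 ]
top green [356.8 245.9] 34 0.2 [ 0.4422 -0.1165  0.152 ]
top yellow [347.  190.5] 40 0.5 [ 0.5937 -0.0792  0.152 ]
side blue [269.5 187.8] 20 0.5 [ 0.4285 -0.0522  0.152 ]
side red [315.4 196.4] 21 0.8 [ 0.5806 -0.0142  0.152 ]
side green [261.4 199.4] 19 0.8 [ 0.4463 -0.1176  0.152 ]
side yellow [308.1 208.5] 23 1.0 [ 0.5967 -0.0799  0.152 ]
('top',) [ 0.5097 -0.0648  0.2425] 0.06
('side',) [ 0.513  -0.0659  0.2475] 0.22
('top', 'side') [ 0.5108 -0.0648  0.2438] 0.55
```

View pics/topc.png

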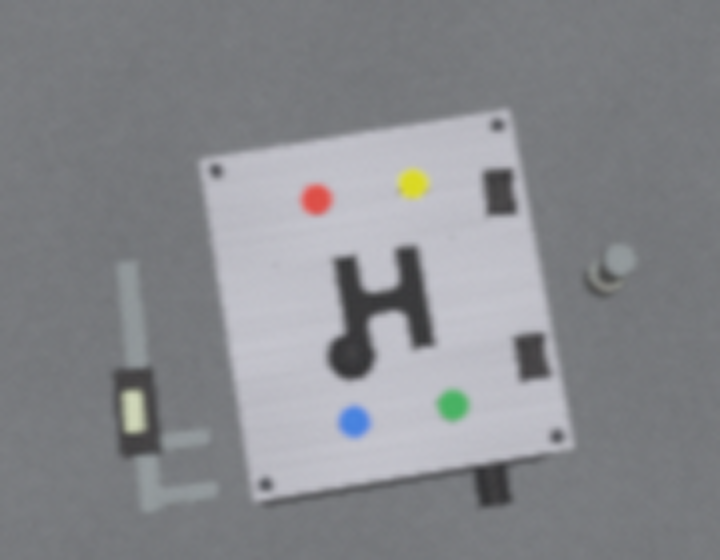

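View pics/sidec.png

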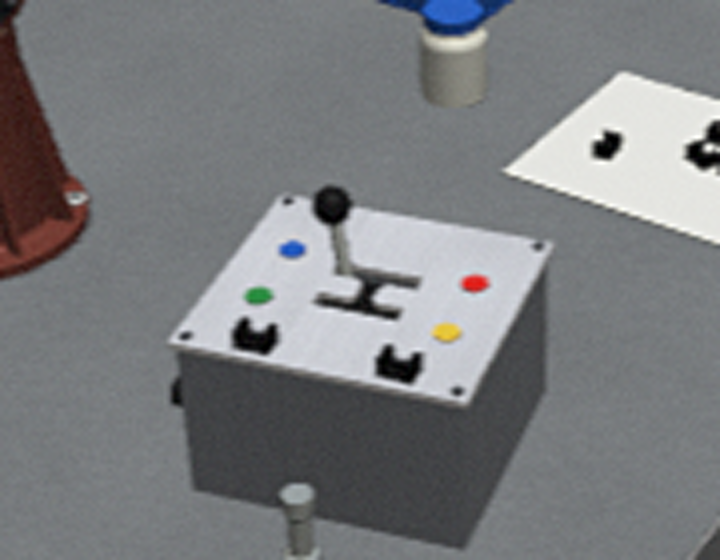

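Call:
arm_command:
  steps:
    - [0, 0, -0.1, 0, 0, -0.142]
    - [0, 0, -0.05, 0, 0, -0.142]
    - [0, 0, 0, 0, 0, -0.142]
    - [0, 0, 0, 0, 0, -0.142]
    - [0, 0, 0, 0, 0, -0.142]
    - [0, 0, 0, 0, 0, 0]
    - [0, 0, 0, 0, 0, 0]
    - [0, 0, 0, 0, 0, 0]
  fingers: -1

```text
clock: 1.27
tcp_pos: [0.1935, 0.5943, 0.3488]
orientation: [-0.12, 0.993, -0.0, -0.0]
ft_force: [-0.1, 0.3, -1.3]
grip_width: 0.0002
```

```bash
cat > go.py <<'E'
from h import *
np.set_printoptions(precision=4,suppress=True)
C=np.array([.5108,-.0648]);A=.2438
ex=np.array([np.cos(A),np.sin(A),0]);ey=np.array([-np.sin(A),np.cos(A),0])
def W(x,y,z): return np.array([C[0],C[1],0])+x*ex+y*ey+np.array([0,0,z])
def loc(p): d=np.array(p)-np.array([C[0],C[1],0]); return np.array([d@ex,d@ey,d[2]])
def delta(x,y,z):
    "fractions in tool axes to bring TCP to local x,y,z"
    s=arm.sense(); R=Ro.from_quat(s['orientation']).as_matrix()
    return R.T@(W(x,y,z)-s['tcp_pos'])/.3
def st():
    s=arm.sense(); R=Ro.from_quat(s['orientation']).as_matrix()
    print('t',round(s['clock'],2),'loc mm',(loc(s['tcp_pos'])*1000).round(1),'yawerr',np.degrees(np.arctan2(-R[:,0]@ey,-R[:,0]@ex)).round(2),'F',np.array([s['ft_force']@ex,s['ft_force']@ey,s['ft_force'][2]]).round(2),'g',round(s['grip_width'],4), 'q6',s['qpos'][5].round(2))
E
python3 - <<'E'
from go import *
st(); print(delta(-.095,.033,.34)); print(Ro.from_quat(arm.sense()['orientation']).as_matrix())
# knob triangulation
from scipy.optimize import least_squares
P={'top':(331.75,234.25),'side':(280,177.2)}
def kn(r,c): 
    n=np.array([np.tan(r),np.tan(c),1]);n/=np.linalg.norm(n); return W(*(np.array([0,0,.03])+.18*n))
f=lambda p:np.concatenate([proj(c,kn(*p))-P[c] for c in P])
r=least_squares(f,[-.2,.18]);print(r.x,r.fun,loc(kn(*r.x)))
r=least_squares(lambda p:np.concatenate([proj(c,p)-P[c] for c in P]),kn(-.2,.18));print(loc(r.x),r.fun)
E
```

```text
t 1.27 loc mm [-148.8  716.2  348.8] yawerr -0.19 F [-0.04  0.32 -1.33] g 0.0002 q6 -0.67
[-0.187  -2.2766  0.0296]
[[-0.9712 -0.2382 -0.0001]
 [-0.2382  0.9712 -0.0002]
 [ 0.0002 -0.0002 -1.    ]]
[-0.2315  0.1778] [-0.327  -0.7195 -1.0392 -0.473 ] [-0.0407  0.031   0.2026]
[-0.0406  0.0313  0.2001] [-0.4663 -0.6293 -0.9278  0.1522]
```

Call:
arm_command:
  steps:
    - [-0.01, -0.12, 0, 0, 0, 0]
    - [-0.01, -0.12, 0, 0, 0, 0]
    - [-0.01, -0.12, 0, 0, 0, 0]
    - [-0.01, -0.12, 0, 0, 0, 0]
    - [-0.01, -0.12, 0, 0, 0, 0]
    - [-0.01, -0.12, 0, 0, 0, 0]
    - [-0.01, -0.12, 0, 0, 0, 0]
    - [-0.01, -0.12, 0, 0, 0, 0]

```text
clock: 1.93
tcp_pos: [0.2861, 0.3189, 0.3489]
orientation: [-0.121, 0.993, 0.0, 0.0]
ft_force: [0.5, -0.9, 0.7]
grip_width: 0.0001
```

Call:
arm_command:
  steps:
    - [-0.01, -0.12, 0, 0, 0, 0]
    - [-0.01, -0.12, 0, 0, 0, 0]
    - [-0.01, -0.12, 0, 0, 0, 0]
    - [-0.01, -0.12, 0, 0, 0, 0]
    - [-0.01, -0.12, 0, 0, 0, 0]
    - [-0.01, -0.12, 0, 0, 0, 0]
    - [-0.01, -0.12, 0, 0, 0, 0]
    - [-0.01, -0.12, 0, 0, 0, 0]

```text
clock: 2.6
tcp_pos: [0.3787, 0.045, 0.3492]
orientation: [-0.12, 0.993, -0.0, 0.001]
ft_force: [1.3, 1.2, 0.8]
grip_width: -0.0001
```

```bash
python3 - <<'E'
from go import *
st(); print(delta(-.095,.032,.263))
E
```

```text
t 2.6 loc mm [-101.7  138.4  349.2] yawerr -0.17 F [1.5  0.85 0.76] g -0.0001 q6 -1.88
[-0.023  -0.3546  0.2876]
```

Call:
arm_command:
  steps:
    - [-0.01, -0.12, 0, 0, 0, 0]
    - [-0.01, -0.12, 0, 0, 0, 0]
    - [0, -0.115, 0, 0, 0, 0]
    - [0, 0, 0.05, 0, 0, 0]
    - [0, 0, 0.07, 0, 0, 0]
    - [0, 0, 0.07, 0, 0, 0]
    - [0, 0, 0.06, 0, 0, 0]
    - [0, 0, 0.035, 0, 0, 0]

```text
clock: 3.27
tcp_pos: [0.4089, -0.055, 0.2611]
orientation: [-0.12, 0.993, 0.001, -0.002]
ft_force: [-0.2, 0.2, -0.4]
grip_width: 0.0002
```

```bash
cat > look.py <<'E'
import sys
from go import *
n=sys.argv[1]
st()
for c,ctr in(('top',W(0,0,.18)),('side',W(0,0,.18))):
    im=snap(c,c+n); u=proj(c,ctr).astype(int); x0,y0=u[0]-60,u[1]-60
    cr=cv2.resize(im[y0:y0+120,x0:x0+120],None,fx=3.3,fy=3.3,interpolation=cv2.INTER_CUBIC)[:,:,::-1]
    cr=cv2.resize(cr,(396,396)); out=cr if c=='top' else np.hstack([out,cr]); print(c,x0,y0,'scale 3.3')
cv2.imwrite(f'pics/both{n}.png',out)
E
python3 look.py 1
```

```text
t 3.27 loc mm [-96.6  34.1 261.1] yawerr -0.18 F [-0.12  0.28 -0.37] g 0.0002 q6 -2.12
top 280 157 scale 3.3
side 227 130 scale 3.3
```

View pics/both1.png

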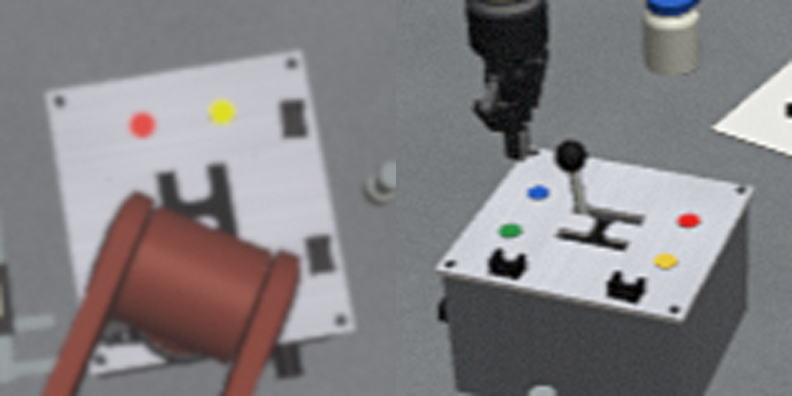

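Call:
arm_command:
  steps:
    - [-0.035, -0.002, 0, 0, 0, 0]
    - [-0.035, -0.002, 0, 0, 0, 0]
    - [-0.022, 0, 0, 0, 0, 0]
    - [-0.022, 0, 0, 0, 0, 0]
    - [-0.022, 0, 0, 0, 0, 0]
    - [-0.022, 0, 0, 0, 0, 0]
    - [-0.022, 0, 0, 0, 0, 0]
    - [-0.02, 0, 0, 0, 0, 0]

```text
clock: 4.03
tcp_pos: [0.4692, -0.0417, 0.2634]
orientation: [-0.121, 0.993, 0.0, -0.0]
ft_force: [-1.8, -0.5, 0.5]
grip_width: -0.0
```

```bash
python3 look.py 2
```

```text
t 4.03 loc mm [-34.8  32.5 263.4] yawerr -0.05 F [-1.91 -0.07  0.54] g -0.0 q6 -2.05
top 280 157 scale 3.3
side 227 130 scale 3.3
```

View pics/both2.png

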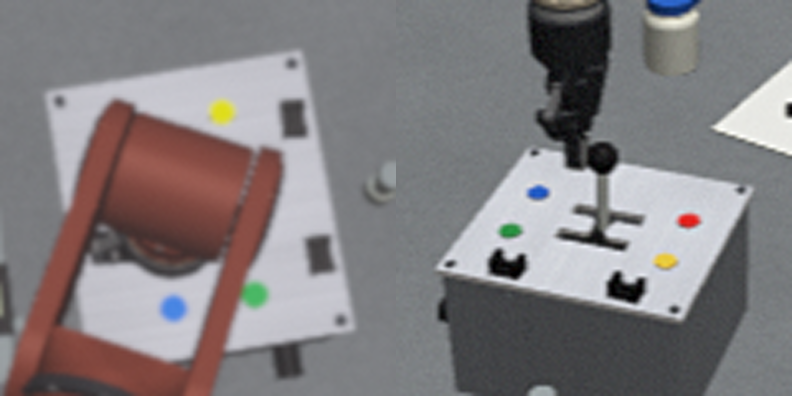

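```bash
cat > knob.py <<'E'
import sys
from go import *
def kn(r,c): 
    n=np.array([np.tan(r),np.tan(c),1]);n/=np.linalg.norm(n); return W(*(np.array([0,0,.03])+.18*n))
E
python3 - <<'E'
from knob import *
for r in(-.23,-.06,-.04,-.02,0,.02): print(r,loc(kn(r,.178))[:2]*1000,proj('side',kn(r,.178)))
im=cv2.imread('pics/side2.png'); b=cv2.imread('pics/side1.png')
for k,(i,x,y) in enumerate(((b,260,155),(im,265,155))):
    c=cv2.resize(i[y:y+45,x:x+45],None,fx=8,fy=8,interpolation=cv2.INTER_CUBIC); o=c if k==0 else np.hstack([o,c])
cv2.imwrite('pics/z2.png',o)
E
```

```text
-0.23 [-40.4205  31.0571] [279.0417 176.7199]
-0.06 [-10.6236  31.8155] [287.8664 177.0658]
-0.04 [-7.0845 31.8464] [288.9188 177.205 ]
-0.02 [-3.5429 31.8649] [289.9727 177.3649]
0 [ 0.     31.8711] [291.0277 177.5455]
0.02 [ 3.5429 31.8649] [292.0832 177.7467]
```

View pics/z2.png

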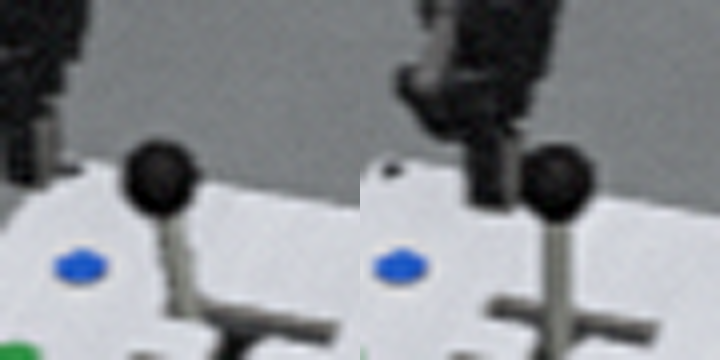

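Contact is confirmed: 1.9 N, knob at about (289.6,177.7) in side view, roughly 8 mm short of neutral. Both estimates agree.

Call:
arm_command:
  steps:
    - [-0.01, 0, 0, 0, 0, 0]
    - [-0.01, 0, 0, 0, 0, 0]
    - [-0.005, 0, 0, 0, 0, 0]
    - [0, 0, 0, 0, 0, 0]
    - [0, 0, 0, 0, 0, 0]
    - [0, 0, 0, 0, 0, 0]
    - [0, 0, 0, 0, 0, 0]
    - [0, 0, 0, 0, 0, 0]

```text
clock: 4.8
tcp_pos: [0.4757, -0.0401, 0.2633]
orientation: [-0.121, 0.993, 0.0, 0.0]
ft_force: [-1.8, -0.5, 0.0]
grip_width: -0.0001
```

```bash
python3 - <<'E'
from knob import *
st()
i=snap('side','side3'); c=cv2.resize(i[155:200,265:310],None,fx=10,fy=10,interpolation=cv2.INTER_CUBIC)
cv2.imwrite('pics/z3.png',c[:,:,::-1])
E
```

```text
t 4.8 loc mm [-28.1  32.5 263.3] yawerr -0.06 F [-1.89 -0.01  0.02] g -0.0001 q6 -2.04
```

View pics/z3.png

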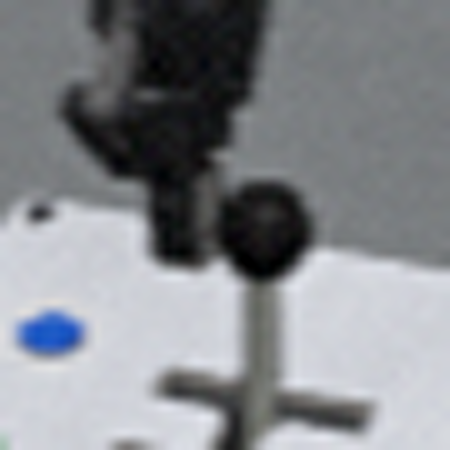

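Call:
arm_command:
  steps:
    - [0.04, 0, 0, 0, 0, 0]
    - [0.06, 0, -0.06, 0, 0, 0]
    - [0, 0.08, -0.06, 0, 0, 0]
    - [0, 0.1, 0, 0, 0, 0]
    - [0, 0, 0, 0, 0, 0.15]
    - [0, 0, 0, 0, 0, 0.15]
    - [0, 0, 0, 0, 0, 0.15]
    - [0, 0, 0, 0, 0, 0.15]

```text
clock: 5.52
tcp_pos: [0.434, 0.0052, 0.2997]
orientation: [0.117, 0.993, -0.0, 0.001]
ft_force: [-0.1, -0.4, 0.4]
grip_width: -0.0001
```

Call:
arm_command:
  steps:
    - [0, 0, 0, 0, 0, 0.15]
    - [0, 0, 0, 0, 0, 0.15]
    - [0, 0, 0, 0, 0, 0.15]
    - [0, 0, 0, 0, 0, 0.15]
    - [0, 0, 0, 0, 0, 0.15]
    - [0, 0, 0, 0, 0, 0.15]
    - [0, 0, 0, 0, 0, 0.15]
    - [0, 0, 0, 0, 0, 0.15]

```text
clock: 6.18
tcp_pos: [0.434, 0.005, 0.2996]
orientation: [0.555, 0.832, 0.0, 0.001]
ft_force: [0.4, -0.5, 0.1]
grip_width: 0.0001
```

```bash
python3 - <<'E'
from go import *
st(); print(delta(-.00,.085,.267))
E
python3 look.py 4
```

```text
t 6.18 loc mm [-57.6  86.3 299.6] yawerr -81.39 F [ 0.28 -0.54  0.13] g 0.0001 q6 -0.54
[-0.0328  0.1892  0.1088]
t 6.18 loc mm [-57.6  86.3 299.6] yawerr -81.39 F [ 0.28 -0.54  0.13] g 0.0001 q6 -0.54
top 280 157 scale 3.3
side 227 130 scale 3.3
```

View pics/both4.png

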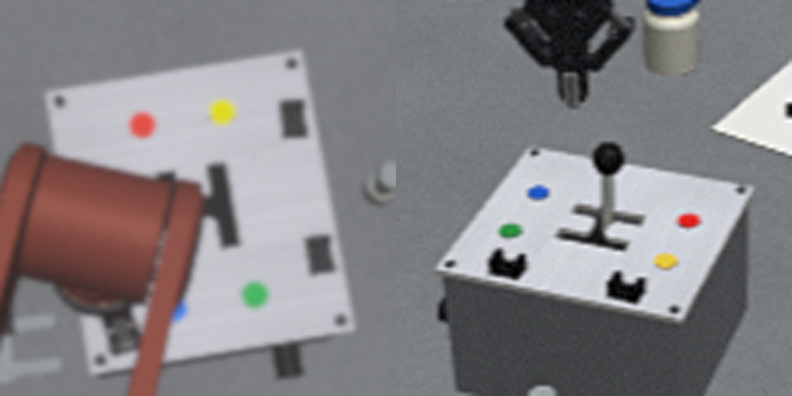

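Call:
arm_command:
  steps:
    - [0, 0, 0, 0, 0, 0.095]
    - [0, 0, 0, 0, 0, 0.095]
    - [0, 0.05, 0, 0, 0, 0]
    - [0, 0.08, 0, 0, 0, 0]
    - [0, 0.062, 0, 0, 0, 0]
    - [0, 0, 0.05, 0, 0, 0]
    - [0, 0, 0.05, 0, 0, 0]
    - [0, 0, 0.009, 0, 0, 0]

```text
clock: 6.95
tcp_pos: [0.4885, 0.0196, 0.2641]
orientation: [0.612, 0.791, -0.001, -0.002]
ft_force: [-0.7, 0.3, -0.5]
grip_width: 0.0005
```

```bash
python3 - <<'E'
from go import *
st(); print(delta(-.00,.040,.267))
E
python3 look.py 5
```

```text
t 6.95 loc mm [ -1.3  87.2 264.1] yawerr -89.43 F [-0.64  0.46 -0.49] g 0.0005 q6 -0.36
[-0.1575  0.0027 -0.0098]
t 6.95 loc mm [ -1.3  87.2 264.1] yawerr -89.43 F [-0.64  0.46 -0.49] g 0.0005 q6 -0.36
top 280 157 scale 3.3
side 227 130 scale 3.3
```

View pics/both5.png

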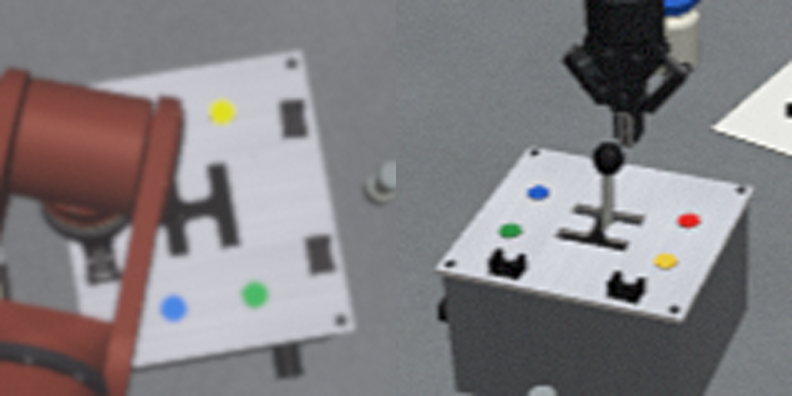

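Call:
arm_command:
  steps:
    - [-0.04, 0.002, 0, 0, 0, 0]
    - [-0.04, 0, 0, 0, 0, 0]
    - [-0.024, 0, 0, 0, 0, 0]
    - [-0.024, 0, 0, 0, 0, 0]
    - [-0.024, 0, 0, 0, 0, 0]
    - [-0.024, 0, 0, 0, 0, 0]
    - [-0.024, 0, 0, 0, 0, 0]
    - [-0.024, 0, 0, 0, 0, 0]

```text
clock: 7.72
tcp_pos: [0.5069, -0.0463, 0.2668]
orientation: [0.613, 0.79, 0.0, 0.0]
ft_force: [0.9, 1.7, 1.1]
grip_width: 0.0001
```

```bash
python3 look.py 6
```

```text
t 7.72 loc mm [  0.7  18.8 266.8] yawerr -89.61 F [1.27 1.46 1.11] g 0.0001 q6 -0.48
top 280 157 scale 3.3
side 227 130 scale 3.3
```

View pics/both6.png

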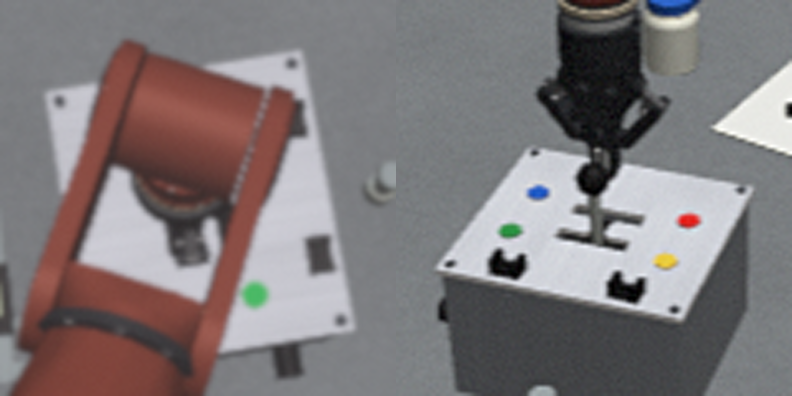

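The knob is moving along the cross channel, now at about y = -8 mm, with low forces. Continuing.

Call:
arm_command:
  steps:
    - [-0.018, 0, 0, 0, 0, 0]
    - [-0.018, 0, 0, 0, 0, 0]
    - [-0.018, 0, 0, 0, 0, 0]
    - [-0.016, 0, 0, 0, 0, 0]
    - [-0.006, 0, 0, 0, 0, 0]
    - [0, 0, 0, 0, 0, 0]
    - [0, 0, 0, 0, 0, 0]
    - [0, 0, 0, 0, 0, 0]

```text
clock: 8.48
tcp_pos: [0.5126, -0.0679, 0.2669]
orientation: [0.613, 0.79, -0.0, 0.0]
ft_force: [0.8, 0.1, -0.8]
grip_width: -0.0002
```

```bash
python3 - <<'E'
from knob import *
st()
for c in(-.16,-.17,-.18,-.186): print(c,proj('side',kn(0,c)))
i=snap('side','side7'); c=cv2.resize(i[160:205,262:307],None,fx=10,fy=10,interpolation=cv2.INTER_CUBIC)
cv2.imwrite('pics/z7.png',c[:,:,::-1])
E
```

```text
t 8.48 loc mm [  1.   -3.4 266.9] yawerr -89.6 F [ 0.76 -0.06 -0.81] g -0.0002 q6 -0.52
-0.16 [283.8393 187.699 ]
-0.17 [283.6264 188.091 ]
-0.18 [283.4139 188.4879]
-0.186 [283.2865 188.7285]
```

View pics/z7.png

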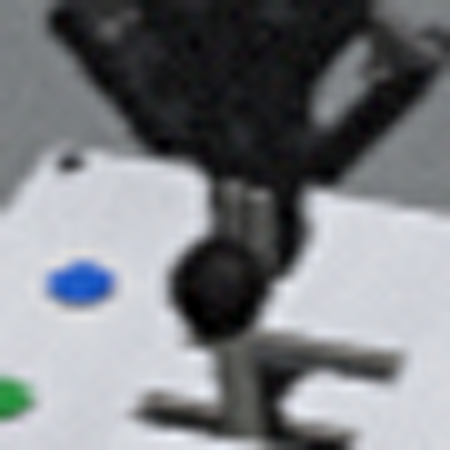

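Call:
arm_command:
  steps:
    - [-0.003, 0, 0, 0, 0, 0]
    - [-0.003, 0, 0, 0, 0, 0]
    - [0, 0, 0, 0, 0, 0]
    - [0, 0, 0, 0, 0, 0]
    - [0, 0, 0, 0, 0, 0]
    - [0, 0, 0, 0, 0, 0]
    - [0, 0, 0, 0, 0, 0]
    - [0, 0, 0, 0, 0, 0]

```text
clock: 9.2
tcp_pos: [0.5129, -0.0694, 0.2668]
orientation: [0.613, 0.79, 0.0, 0.0]
ft_force: [0.4, 1.5, -0.2]
grip_width: 0.0001
```

```bash
python3 - <<'E'
from knob import *
st()
i=snap('side','side8'); c=cv2.resize(i[160:205,262:307],None,fx=10,fy=10,interpolation=cv2.INTER_CUBIC)
cv2.imwrite('pics/z8.png',c[:,:,::-1])
E
```

```text
t 9.2 loc mm [  1.   -4.9 266.8] yawerr -89.6 F [ 0.7   1.32 -0.22] g 0.0001 q6 -0.52
```

View pics/z8.png

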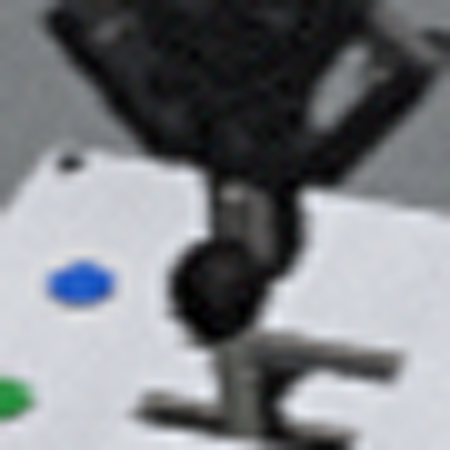

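Call:
arm_command:
  steps:
    - [0.04, 0, 0, 0, 0, 0]
    - [0.02, 0, -0.08, 0, 0, 0]
    - [0, 0, -0.1, 0, 0, 0]
    - [0, 0.085, 0, 0, 0, 0]
    - [0, 0.085, 0, 0, 0, 0]
    - [0, 0, 0, 0, 0, -0.153]
    - [0, 0, 0, 0, 0, -0.153]
    - [0, 0, 0, 0, 0, -0.153]

```text
clock: 9.92
tcp_pos: [0.5579, -0.0386, 0.3204]
orientation: [0.459, 0.889, -0.0, -0.0]
ft_force: [-0.8, -0.8, 0.5]
grip_width: -0.0002
```

Call:
arm_command:
  steps:
    - [0, 0, 0, 0, 0, -0.153]
    - [0, 0, 0, 0, 0, -0.153]
    - [0, 0, 0, 0, 0, -0.153]
    - [0, 0, 0, 0, 0, -0.153]
    - [0, 0, 0, 0, 0, -0.153]
    - [0, 0, 0, 0, 0, -0.153]
    - [0, 0, 0, 0, 0, -0.153]
    - [0, 0, 0, 0, 0, -0.153]

```text
clock: 10.58
tcp_pos: [0.5575, -0.0387, 0.3205]
orientation: [-0.004, 1.0, -0.0, -0.0]
ft_force: [0.3, 0.1, 0.1]
grip_width: -0.0
```

Call:
arm_command:
  steps:
    - [0, 0, 0, 0, 0, -0.153]
    - [0, 0, 0, 0, 0, -0.153]
    - [0, 0, 0, 0, 0, 0]
    - [0, -0.05, 0, 0, 0, 0]
    - [0, -0.06, 0, 0, 0, 0]
    - [0, 0, 0, 0, 0, 0]
    - [0, 0, 0, 0, 0, 0]
    - [0, 0, 0, 0, 0, 0]

```text
clock: 11.25
tcp_pos: [0.5656, -0.0716, 0.3205]
orientation: [-0.12, 0.993, 0.0, -0.0]
ft_force: [-0.9, -0.0, -0.2]
grip_width: -0.0
```

```bash
python3 - <<'E'
from go import *
st(); print(delta(.05,-.032,.265))
E
python3 look.py 9
```

```text
t 11.25 loc mm [ 51.6 -19.8 320.5] yawerr -0.22 F [-0.86  0.18 -0.22] g -0.0 q6 -2.06
[ 0.0051 -0.0408  0.1851]
t 11.25 loc mm [ 51.6 -19.8 320.5] yawerr -0.22 F [-0.86  0.18 -0.22] g -0.0 q6 -2.06
top 280 157 scale 3.3
side 227 130 scale 3.3
```

View pics/both9.png

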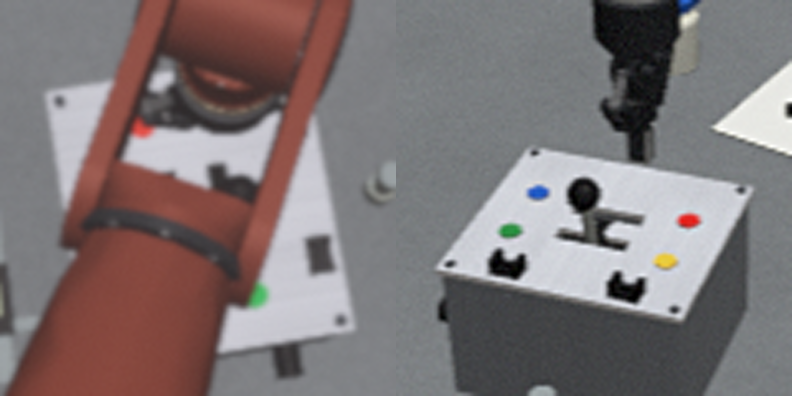

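Call:
arm_command:
  steps:
    - [0.005, -0.04, 0, 0, 0, 0]
    - [0, 0, 0.05, 0, 0, 0]
    - [0, 0, 0.06, 0, 0, 0]
    - [0, 0, 0.05, 0, 0, 0]
    - [0, 0, 0.022, 0, 0, 0]
    - [0, 0, 0, 0, 0, 0]
    - [0, 0, 0, 0, 0, 0]
    - [0, 0, 0, 0, 0, 0]

```text
clock: 12.02
tcp_pos: [0.5678, -0.0837, 0.2673]
orientation: [-0.121, 0.993, -0.0, 0.001]
ft_force: [0.3, -0.3, -0.5]
grip_width: 0.0002
```

```bash
python3 - <<'E'
from go import *
st(); print(delta(-.01,-.032,.265))
E
python3 look.py 10
```

```text
t 12.02 loc mm [ 50.8 -32.1 267.3] yawerr -0.1 F [ 0.2  -0.37 -0.5 ] g 0.0002 q6 -2.08
[ 0.2027 -0.0001  0.0074]
t 12.02 loc mm [ 50.8 -32.1 267.3] yawerr -0.1 F [ 0.2  -0.37 -0.5 ] g 0.0002 q6 -2.08
top 280 157 scale 3.3
side 227 130 scale 3.3
```

View pics/both10.png

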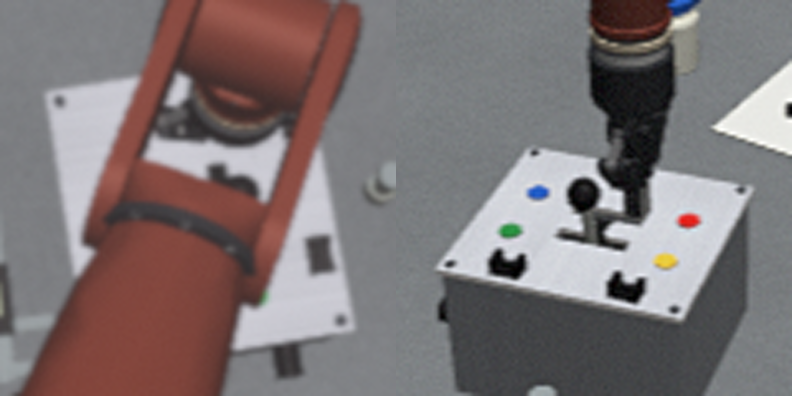

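Call:
arm_command:
  steps:
    - [0.04, 0, 0.01, 0, 0, 0]
    - [0.03, 0, 0.01, 0, 0, 0]
    - [0.022, 0, 0, 0, 0, 0]
    - [0.022, 0, 0, 0, 0, 0]
    - [0.022, 0, 0, 0, 0, 0]
    - [0.022, 0, 0, 0, 0, 0]
    - [0.02, 0, 0, 0, 0, 0]
    - [0, 0, 0, 0, 0, 0]

```text
clock: 12.78
tcp_pos: [0.5142, -0.0964, 0.2601]
orientation: [-0.121, 0.993, -0.0, -0.0]
ft_force: [1.4, 0.5, 0.7]
grip_width: 0.0001
```

```bash
python3 look.py 11
```

```text
t 12.78 loc mm [ -4.3 -31.5 260.1] yawerr -0.12 F [1.45 0.18 0.7 ] g 0.0001 q6 -2.13
top 280 157 scale 3.3
side 227 130 scale 3.3
```

View pics/both11.png

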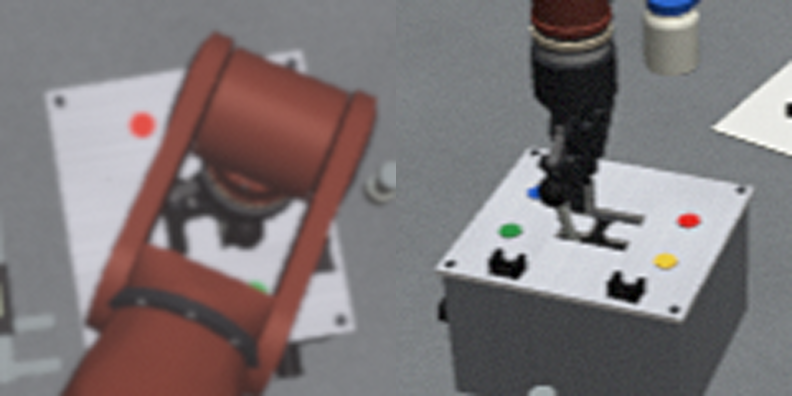

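Call:
arm_command:
  steps:
    - [0.01, 0, 0, 0, 0, 0]
    - [0.01, 0, 0, 0, 0, 0]
    - [0.006, 0, 0, 0, 0, 0]
    - [0.003, 0, 0, 0, 0, 0]
    - [0, 0, 0, 0, 0, 0]
    - [0, 0, 0, 0, 0, 0]
    - [0, 0, 0, 0, 0, 0]
    - [0, 0, 0, 0, 0, 0]

```text
clock: 13.55
tcp_pos: [0.5069, -0.0982, 0.2601]
orientation: [-0.121, 0.993, 0.0, -0.0]
ft_force: [1.1, -0.1, -1.0]
grip_width: -0.0002
```

```bash
python3 -c "
from go import *
st()"
```

```text
t 13.55 loc mm [-11.9 -31.5 260.1] yawerr -0.1 F [ 1.02 -0.37 -0.98] g -0.0002 q6 -2.14
```

Call:
arm_command:
  steps:
    - [0.003, 0, 0, 0, 0, 0]
    - [0, 0, 0, 0, 0, 0]
    - [0.003, 0, 0, 0, 0, 0]
    - [0, 0, 0, 0, 0, 0]
    - [0, 0, 0, 0, 0, 0]
    - [0, 0, 0, 0, 0, 0]
    - [0, 0, 0, 0, 0, 0]
    - [0, 0, 0, 0, 0, 0]

```text
clock: 14.22
tcp_pos: [0.5051, -0.0987, 0.2601]
orientation: [-0.121, 0.993, 0.0, -0.0]
ft_force: [0.5, 0.5, 0.4]
grip_width: 0.0002
```

```bash
python3 -c "
from knob import *
st()
print(proj('side',kn(-.235,-.18)),proj('side',kn(-.215,-.18)))
i=snap('side','side12'); c=cv2.resize(i[160:205,252:297],None,fx=10,fy=10,interpolation=cv2.INTER_CUBIC)
cv2.imwrite('pics/z12.png',c[:,:,::-1])"
```

```text
t 14.22 loc mm [-13.7 -31.5 260.1] yawerr -0.1 F [0.58 0.33 0.38] g 0.0002 q6 -2.14
[271.0662 187.2609] [272.0774 187.2743]
```

View pics/z12.png

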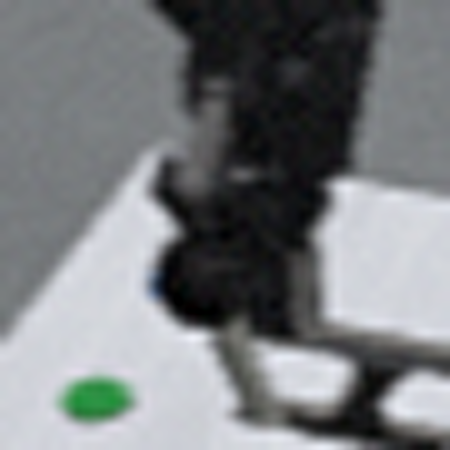

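Call:
arm_command:
  steps:
    - [0.003, 0, 0, 0, 0, 0]
    - [0, 0, 0, 0, 0, 0]
    - [0.002, 0, 0, 0, 0, 0]
    - [0, 0, 0, 0, 0, 0]
    - [0, 0, 0, 0, 0, 0]
    - [0, 0, 0, 0, 0, 0]
    - [0, 0, 0, 0, 0, 0]
    - [0, 0, 0, 0, 0, 0]

```text
clock: 14.93
tcp_pos: [0.5037, -0.0991, 0.2601]
orientation: [-0.121, 0.993, -0.0, -0.0]
ft_force: [2.1, 0.3, -0.9]
grip_width: -0.0001
```

```bash
python3 -c "
from go import *
st()"
```

```text
t 14.93 loc mm [-15.2 -31.5 260.1] yawerr -0.1 F [ 2.08 -0.25 -0.86] g -0.0001 q6 -2.14
```

Call:
arm_command:
  steps:
    - [0.003, 0, 0, 0, 0, 0]
    - [0, 0, 0, 0, 0, 0]
    - [0, 0, 0, 0, 0, 0]
    - [0, 0, 0, 0, 0, 0]
    - [0, 0, 0, 0, 0, 0]
    - [0, 0, 0, 0, 0, 0]
    - [0, 0, 0, 0, 0, 0]
    - [0, 0, 0, 0, 0, 0]

```text
clock: 15.6
tcp_pos: [0.5028, -0.0993, 0.2601]
orientation: [-0.121, 0.993, 0.0, -0.0]
ft_force: [1.7, 0.3, -0.9]
grip_width: -0.0001
```

```bash
python3 -c "
from knob import *
st()
i=snap('side','side13'); c=cv2.resize(i[160:205,252:297],None,fx=10,fy=10,interpolation=cv2.INTER_CUBIC)
cv2.imwrite('pics/z13.png',c[:,:,::-1])"
```

```text
t 15.6 loc mm [-16.1 -31.5 260.1] yawerr -0.1 F [ 1.74 -0.15 -0.9 ] g -0.0001 q6 -2.14
```

View pics/z13.png

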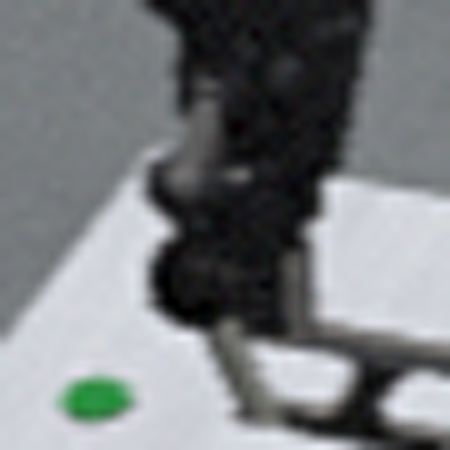

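Call:
arm_command:
  steps:
    - [0.003, 0, 0, 0, 0, 0]
    - [0, 0, 0, 0, 0, 0]
    - [0, 0, 0, 0, 0, 0]
    - [0, 0, 0, 0, 0, 0]
    - [0, 0, 0, 0, 0, 0]
    - [0, 0, 0, 0, 0, 0]
    - [0, 0, 0, 0, 0, 0]
    - [0, 0, 0, 0, 0, 0]

```text
clock: 16.32
tcp_pos: [0.502, -0.0994, 0.2601]
orientation: [-0.121, 0.993, 0.0, 0.0]
ft_force: [3.2, 0.2, -1.2]
grip_width: 0.0002
```

```bash
python3 -c "
from knob import *
st()"
```

```text
t 16.32 loc mm [-16.9 -31.5 260.1] yawerr -0.1 F [ 3.18 -0.58 -1.25] g 0.0002 q6 -2.15
```

The force has risen to 3.2 N, above the 1.5–2 N friction level, so the lever is at its stop. I'm backing off and leaving upward.

Call:
arm_command:
  steps:
    - [-0.02, 0, 0, 0, 0, 0]
    - [-0.06, 0, 0, 0, 0, 0]
    - [-0.03, 0, -0.06, 0, 0, 0]
    - [0, 0, -0.12, 0, 0, 0]
    - [0, 0, -0.12, 0, 0, 0]
    - [0, 0.06, 0, 0, 0, 0]
    - [0, 0.12, 0, 0, 0, 0]
    - [0, 0.13, 0, 0, 0, 0]

```text
clock: 16.98
tcp_pos: [0.5119, -0.0017, 0.3516]
orientation: [-0.119, 0.993, -0.001, 0.0]
ft_force: [0.7, 0.9, 0.0]
grip_width: 0.0001
```

Call:
arm_command:
  steps:
    - [0, 0.13, 0, 0, 0, 0]
    - [0, 0.13, 0, 0, 0, 0]
    - [0, 0.13, 0, 0, 0, 0]
    - [0, 0.13, 0, 0, 0, 0]
    - [0, 0.13, 0, 0, 0, 0]
    - [0, 0.13, 0, 0, 0, 0]
    - [0, 0.1, 0, 0, 0, 0]
    - [0, 0.04, 0, 0, 0, 0]

```text
clock: 17.65
tcp_pos: [0.444, 0.2698, 0.3503]
orientation: [-0.123, 0.992, 0.0, -0.001]
ft_force: [-0.2, -0.1, -0.1]
grip_width: -0.0002
```

```bash
python3 look.py 14
```

```text
t 17.65 loc mm [ 15.9 340.8 350.3] yawerr 0.12 F [-0.22 -0.01 -0.12] g -0.0002 q6 -1.41
top 280 157 scale 3.3
side 227 130 scale 3.3
```

View pics/both14.png

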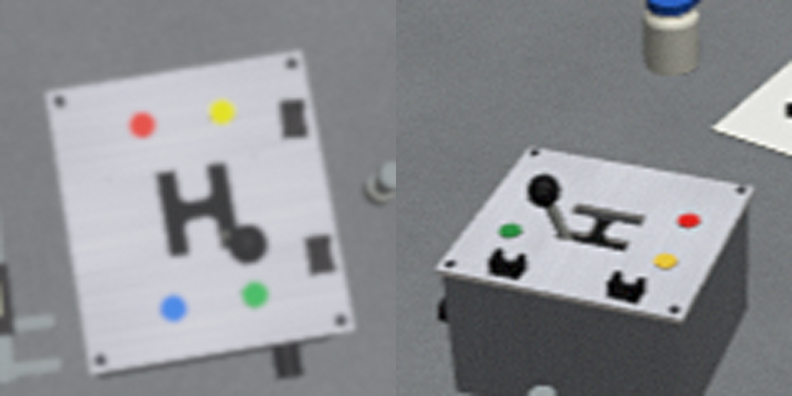

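```bash
python3 - <<'E'
from knob import *
from scipy.optimize import least_squares
def zoom(f,x,y): 
    i=cv2.imread(f); return cv2.resize(i[y:y+39,x:x+39],None,fx=10,fy=10,interpolation=cv2.INTER_CUBIC)
print(proj('top',kn(-.235,-.18)),proj('top',kn(-.235,.18)))
u=proj('top',kn(-.235,-.18)).astype(int)-19; v=proj('side',kn(-.235,-.18)).astype(int)-19
print(u,v)
cv2.imwrite('pics/z14.png',np.hstack([zoom('pics/top14.png',*u),zoom('pics/side14.png',*v)]))
E
```

```text
[354.8127 229.952 ] [331.3271 233.7811]
[335 210] [252 168]
```

View pics/z14.png

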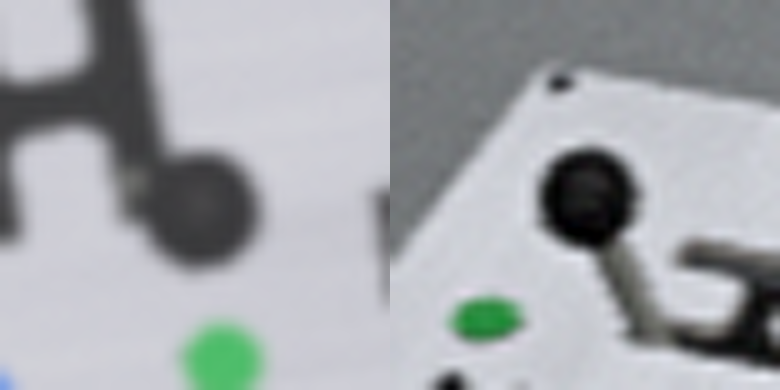

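View pics/top14.png

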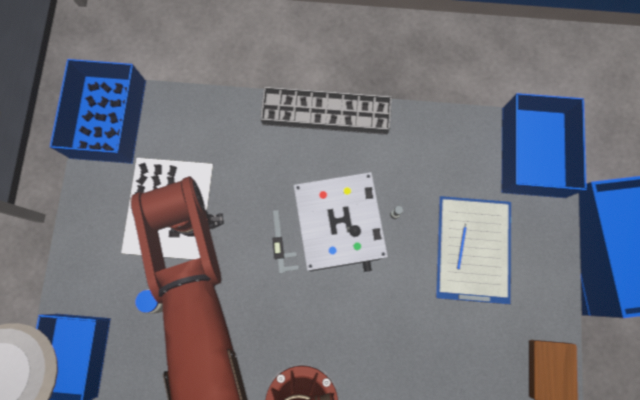

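```bash
python3 - <<'E'
from knob import *
from scipy.optimize import least_squares
def cen(f,u):
    g=cv2.imread(f,0); x,y=np.round(u).astype(int)-12
    c=cv2.resize(g[y:y+25,x:x+25],None,fx=10,fy=10,interpolation=cv2.INTER_CUBIC)
    h=cv2.HoughCircles(cv2.GaussianBlur(c,(9,9),2),cv2.HOUGH_GRADIENT,1,200,param1=80,param2=10,minRadius=38,maxRadius=68)
    return (h[0,0,:2]+.5)/10-.5+[x,y],h[0,0,2]
for n,c0,bad in(('0',.18,0),('14',-.18,0)):
    P={c:cen(f'pics/{c}{n}.png',proj(c,kn(-.23,c0))) for c in('top','side')}; print(P)
    for cs in(('top',),('side',),('top','side')):
        r=least_squares(lambda p:np.concatenate([proj(c,kn(*p))-P[c][0] for c in cs]),[-.2,c0]);print(n,cs,r.x,r.fun)
st()
E
```

```text
Traceback (most recent call last):
TypeError: 'NoneType' object is not subscriptable
```

```bash
python3 - <<'E'
from knob import *
from scipy.optimize import least_squares
def cen(f,u,rad):
    g=255-cv2.imread(f,0); x,y=np.round(u).astype(int)-14
    c=cv2.resize(g[y:y+29,x:x+29],None,fx=10,fy=10,interpolation=cv2.INTER_CUBIC).astype(np.float32)
    k=np.full((140,140),-0.0,np.float32); yy,xx=np.mgrid[:140,:140]; d=np.hypot(xx-69.5,yy-69.5)
    k[d<rad]=1/(d<rad).sum(); ring=(d>=rad)&(d<rad+12); k[ring]=-1/ring.sum()
    m=cv2.filter2D(c,-1,k); m[:55]=m[-55:]=-1e9; m[:,:55]=m[:,-55:]=-1e9
    j=np.unravel_index(m.argmax(),m.shape); return (np.array(j[::-1])+.0)/10-.5+[x,y],m.max()
for n,c0 in(('0',.18),('14',-.18)):
    P={c:cen(f'pics/{c}{n}.png',proj(c,kn(-.23,c0)),{'top':57,'side':47}[c]) for c in('top','side')}; print(P)
    for cs in(('top',),('side',),('top','side')):
        r=least_squares(lambda p:np.concatenate([proj(c,kn(*p))-P[c][0] for c in cs]),[-.2,c0]);print(n,cs,r.x,r.fun)
st()
E
```

```text
{'top': (array([331.3, 233.9]), np.float32(70.33225)), 'side': (array([279.4, 177.2]), np.float32(97.334946))}
0 ('top',) [-0.2367  0.1808] [0. 0.]
0 ('side',) [-0.2118  0.1532] [0. 0.]
0 ('top', 'side') [-0.2323  0.1804] [-0.0324 -0.297  -0.4183 -0.5216]
{'top': (array([354.9, 230.7]), np.float32(74.016945)), 'side': (array([271.2, 187.3]), np.float32(118.410706))}
14 ('top',) [-0.2462 -0.18  ] [0. 0.]
14 ('side',) [-0.232 -0.181] [-0.  0.]
14 ('top', 'side') [-0.2414 -0.1786] [-0.1294 -0.3059 -0.4263 -0.095 ]
t 17.75 loc mm [ 16.3 339.  350.1] yawerr 0.12 F [-0.36 -0.44  0.02] g 0.0 q6 -1.41
```

```bash
python3 -c "
from go import *
print(arm.sign_off()); st()"
```

```text
the job is handed in; nothing more can be done
None
the job is handed in; nothing more can be done
```

The lever is fully home in the green slot, and I handed the job in at 17.75 s of the 51 s allowed. I pushed it with the shut fingers in three moves: +x from the blue slot to neutral, -y through the cross channel, then -x into the green slot. It went into neither the red nor the yellow slot.

- **Lever position:** with the hand clear, the two cameras together put the lever at row ≈ -0.24 and col ≈ -0.18. The stops are -0.235 and -0.186.
- **Camera agreement:** the cameras differ slightly on row: the top one alone gives -0.246, the side one -0.232. That is within the calibration error.
- **Forces:** in the readings I took, the pushes showed about 2 N or less. The last step rose to about 3.2 N, which I took as the lever meeting the end stop.
- **Surroundings:** in the final top view, both clips on the cover, the caliper, the plug gauge and the pen look as they did at the start. The arm hid the lower part of the white mat, so I could not see clip_c properly there, but the hand stayed well above it.
- **Hand:** it finished about 0.34 m to the +y side of the selector with the fingertips about 0.28 m above the table. Force readings there were near zero.

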